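Push the cylinder head into the corner stop

ROBOT

A 6-joint arm with a two-finger parallel gripper is mounted at the origin on the work surface. World frame = base frame: x ahead of the robot, y to its left, z up, the work surface at z = 0. Lengths are in m, angles in rad, forces in N, time in s.
With the tool pointing down it reaches from about 0.325 to 0.9 m from the base axis. Payload 3.5 kg.
Tool frame: the origin (TCP) lies at the very end of the fingers, on their centre line; the grasp point (between the pads) lies env.tcp_to_grasp behind it (env.tcp_to_grasp is the distance from the TCP to the grasp point, in m); z points along the fingers, y is the line along which they close (so a half turn about z gives the same grasp; the last joint's range is limited). The gripper opens to 85 mm and grips with 20 to 120 N. Pads are 22 mm wide; open, the fingers measure 114 mm over their backs; the gripper's body (76 mm by 85 mm) begins 54 mm behind the grasp point. The pads swing forward as they close: fully open they stand 13 mm farther back than shut.
Start: joints at [-0.103, 0.276, -0.026, 1.268, 0, 1.467], TCP at [0.625, -0, 0.231] pointing down, gripper open.
Joint ranges: [-3.12, 3.12], [-0.85, 1.88], [-1.08, 1.24], [-1.95, 2.15], [-1.57, 1.53], [-3.14, 3.14]. Speed limits (rad/s): [2.57, 2.57, 3.14, 3.14, 3.14, 3.14].

INTERFACE

Orientations are given as a rotation vector (axis times angle).
In Python, from station import env gives the robot as it stands. The module is installed in compiled form; this text tells all that it offers. Calls block until the motion is done:
- env.movep(position, orientation): joint-space move of the TCP to a pose.
- env.line_to(position, rotation=None, vel=0.15, f_stop=None): straight line of the TCP; rotation=None keeps the orientation; vel is the mean speed in m/s. With f_stop (N) it stops when the force on the tool has changed by that much, and returns True; else False.
- env.set_joints(angles): joint-space move.
- env.open() and env.close(f_grip=None): open the fingers fully, or close them until they stop; f_grip is the grip in N (None keeps the last).
- env.pause(seconds).
- env.ik(position, orientation): joint angles nearest the present ones, or None.
- env.snapshot(name): name is "scene" or "side" or "wrist"; returns the picture (400x640x3 uint8, red, green, blue); there is no depth.
- env.get_calibration(name): a dict with "fovy" (degrees; the focal length in pixels is half the picture's height over the tangent of half this angle, whatever the lens; pixels are square), "cx", "cy" (the principal point, pixels), "R" (3x3) and "t" (3): a world point X has camera coordinates R X + t. Camera axes: x right, y down, z forward; pixel columns grow to the right and rows downward; lengths in m; the calibration is good to about 2 mm. A picture is of the moment at which its call begins: read the wrist's pose just before it. get_calibration takes no time and is no camera call; for the wrist camera it gives the pose at the moment of the call.
A pose or a line that the arm cannot do raises env.MotionError and nothing moves.
- env.hand_in(): hands the job in; it is judged then, once.
Readings, each from a call of its own:
- env.read_t(): time.
- env.read_joint_pos(): joint angles.
- env.read_dq(): joint speeds.
- env.read_joint_efforts(): joint torques, N m.
- env.read_eef_pos(): TCP position.
- env.read_eef_rot(): TCP orientation.
- env.read_wrist_force(): force on the tool from outside, world axes, zero at the start.
- env.read_torque(): the same for the moment, N m.
- env.read_finger_gap(): finger opening in m.
- env.read_gripper_force(): force on a finger pad.
Only numpy, scipy, OpenCV 4.12 (cv2) and the standard library are available. Lean on these libraries where they do the work, as an engineer would, in place of code of your own. Each camera call takes 0.05 s, during which the arm holds its last target. There are 200 camera calls.

TASK

With the fingers, push the finned aluminium cylinder head along the bench into the corner of the blue L-shaped stop, so that it sits flush against both the long bar and the short bar, ready for porting. Only push it: do not lift or tip it, and leave the orange block, the tin, the valve and the spanner where they are.

Things in the scene. Friction and masses are not known exactly. Their poses are not given: they have to be found in the camera images.
- head_center (a point): Centre, half-way up (28 mm above the bench), of the loose cylinder head: a bright finned aluminium block, four black holes and a brass plug on top; 100 mm along x, 90 mm along y, 56 mm high, sides flat and upright, z up. In the corner its +x side meets the long bar and its +y side the short bar; it starts turned up to 0.3 rad from that.
- head: The same cylinder head, origin at the centre of its underside, axes as above. It weighs 0.5 to 0.9 kg, slides on the bare bench top, and is too wide to be gripped.
- stop: Fixed blue steel L-shaped stop, bars 25 mm high, 14 mm thick. Origin: inner corner, at bench level; z up. The long bar, on the far side, has its inner face at x = 0 and runs from y = -280 to 14 mm; the short bar, on the left, has its inner face at y = 0 and runs from x = -90 to 0 mm. The head belongs at x, y below 0: home, its centre is 50 mm from the long bar's face and 45 mm from the short bar's.
- block_center (a point): Centre of a loose orange rest block, 70 x 70 mm and 60 mm high; leave alone. It, the tin and the valve stand in three places in any order: left of the short bar, beyond the long bar, and on the robot's side of the short bar.
- tin_center (a point): Centre of a loose round jar-shaped tin with a grey lid and a red band, 60 mm across, 55 mm high; leave alone.
- valve_center (a point): Half-way up a loose steel engine valve standing on its 34 mm disc, stem 7 mm thick pointing up, 85 mm high, easily knocked over; leave alone.
- wrench_grip (a point): Grip of a loose steel spanner 150 mm long, lying flat to the right of the work; leave alone.
Mind the look-alikes: they are no part of the job. Of the things that look like the head, the smallest one is meant.

How it is judged:
By the outcome, as a careful person would: the job done as asked, in the order asked, and still so for the second after the job is handed in, with the robot touching nothing.
It also fails if it takes over 43 s, if anything falls off the work surface, if the arm or the gripper's body presses on something with over 40 N, if the wrist force passes 120 N, or if a joint passes its speed limit or range.

## Working session

There is one attempt and no reset: what is moved stays moved. The work goes in short steps, each a Python script; the robot and the scene stay as the last script left them, time stands still between calls to the robot, and variables do not carry over. Pictures are saved under pics/ and viewed, at most 10 in all, crops included, and the job is handed in when it is done.

```bash
mkdir -p pics
cat > h.py <<'E'
import numpy as np, cv2
from station import env
def cal(n):
    c=env.get_calibration(n); f=200/np.tan(np.radians(c["fovy"])/2)
    return f,c["cx"],c["cy"],np.array(c["R"]),np.array(c["t"])
def ray(c,uv,z):
    f,cx,cy,R,t=c; uv=np.atleast_2d(uv).astype(float)
    d=np.c_[(uv-[cx,cy])/f,np.ones(len(uv))]@R; o=-R.T@t
    return o+d*((z-o[2])/d[:,2])[:,None]
def proj(c,X):
    f,cx,cy,R,t=c; p=np.atleast_2d(X)@R.T+t
    return p[:,:2]/p[:,2:]*f+[cx,cy]
def snap(n,name):
    c=cal(n); im=env.snapshot(n); cv2.imwrite(f"pics/{name}.png",im[:,:,::-1]); return c,im
E
python3 - <<'E'
from h import *
for n in("scene","side","wrist"):
    c,im=snap(n,n+"0"); print(n,c[0],c[1:3],-c[3].T@c[4],c[3][2])
a=[cv2.imread(f"pics/{n}0.png") for n in("scene","side","wrist")]
print(env.read_t(),env.read_eef_rot(),env.tcp_to_grasp)
E
```

```text
scene 435.29869385583237 (319.00513315523926, 198.4878936791288) [1.33207877 0.39766946 0.63389247] [-0.73304553 -0.40401988 -0.5471857 ]
side 446.2811632333556 (321.69558642973686, 199.05652008890246) [0.29262752 0.63170467 0.51320559] [ 0.33785187 -0.78167983 -0.52424494]
wrist 282.6049245636849 (318.97291504993643, 198.62160726305106) [0.62488674 0.06441502 0.37203239] [-0.00155288 -0.26045801 -0.96548393]
0.15 [-2.22039962e+00 -2.22049542e+00  1.79378076e-03] 0.0187
```

View pics/scene0.png

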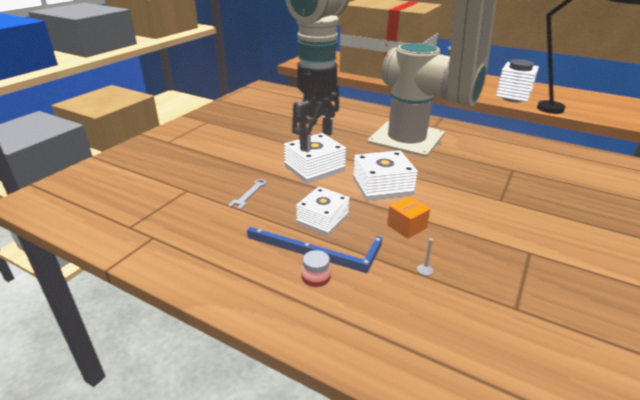

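View pics/side0.png

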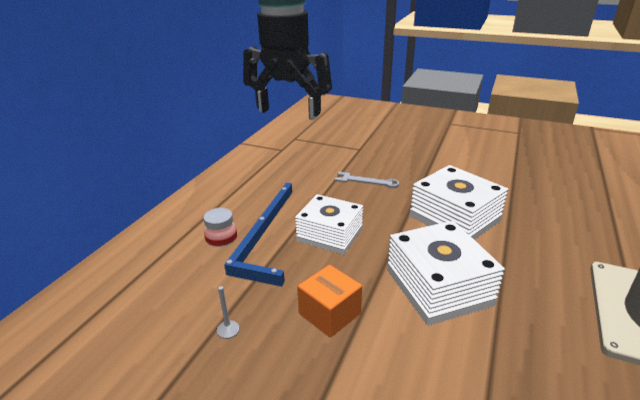

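The look-alikes are three finned heads. In the scene view they are at (315,155), (385,172) and (323,208), and in the side view at (458,200), (445,265) and (330,222). The smallest, at scene (323,208) / side (330,222), lies next to the stop and is the one meant. The stop's corner is at scene (367,265) / side (230,268). The orange block is on the robot's side of the short bar, the tin is beyond the long bar and the valve is on the left.

Run:
```python
from h import *
s=cv2.imread("pics/side0.png"); w=cv2.imread("pics/wrist0.png")
cv2.imwrite("pics/crop1.png",np.vstack([cv2.resize(s[150:350,180:520],(640,376),interpolation=cv2.INTER_CUBIC),cv2.resize(w,(640,400))[:220]]))
c=cal("side"); c2=cal("scene")
for n,uv,uv2,z in[("A",(330,211),(323,201),.056),("B",(460,186),(316,146),.07),("C",(445,250),(385,163),.07),("corner",(230,264),(365,265),.025),("bar end",(289,185),(250,230),.025),("orange",(330,285),(408,206),.06)]:
    print(n,ray(c,uv,z).round(3),ray(c2,uv2,z).round(3))
```

```text
A [[ 0.556 -0.016  0.056]] [[ 0.563 -0.015  0.056]]
B [[ 0.344 -0.174  0.07 ]] [[ 0.338 -0.163  0.07 ]]
C [[0.336 0.041 0.07 ]] [[0.332 0.05  0.07 ]]
corner [[0.67  0.154 0.025]] [[0.688 0.154 0.025]]
bar end [[ 0.697 -0.124  0.025]] [[ 0.712 -0.124  0.025]]
orange [[0.479 0.174 0.06 ]] [[0.485 0.171 0.06 ]]
```

View pics/crop1.png

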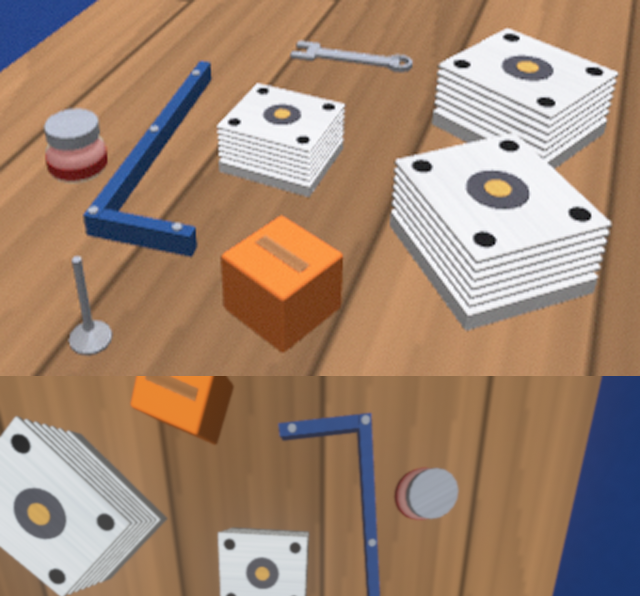

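The crop confirms it: the small head (crop 280,135) is clearly smaller than the other two. In the wrist view it is at about (262,197), with the stop's corner at about (360,45). Image right is +x and image up is +y. Next I'll measure both from the wrist image.

```bash
cat >> h.py <<'E'
def stopfit(c,im):
    # inner faces from inner top edges of the blue bars
    hsv=cv2.cvtColor(im,cv2.COLOR_RGB2HSV)
    m=cv2.inRange(hsv,(100,90,40),(125,255,255))
    n,l,s,_=cv2.connectedComponentsWithStats(m)
    m=None
    best=None
    for i in range(1,n):
        if s[i,4]<400: continue
        ys,xs=np.nonzero(l==i); P=ray(c,np.c_[xs,ys],.025)[:,:2]
        if np.hypot(*(np.median(P,0)-[.69,.08]))<.12 and (best is None or len(P)>len(best)): best=P
    return best
def headfit(c,im,guess,z=.056):
    hsv=cv2.cvtColor(im,cv2.COLOR_RGB2HSV)
    m=cv2.inRange(hsv,(0,0,170),(180,60,255))
    m=cv2.morphologyEx(m,cv2.MORPH_OPEN,np.ones((3,3)))
    n,l,s,_=cv2.connectedComponentsWithStats(m)
    u,v=proj(c,[[*guess,z]])[0]
    i=min((i for i in range(1,n) if s[i,4]>1500),key=lambda i:np.hypot(s[i,0]+s[i,2]/2-u,s[i,1]+s[i,3]/2-v))
    ct=max(cv2.findContours((l==i).astype('uint8'),0,1)[0],key=cv2.contourArea)[:,0]
    # gold plug and the four holes on the top
    g=cv2.inRange(hsv,(12,90,120),(35,255,255)); hull=np.zeros_like(g); cv2.fillPoly(hull,[cv2.convexHull(ct)],255)
    dark=cv2.inRange(hsv,(0,0,0),(180,255,75))&hull
    n,_,s,cen=cv2.connectedComponentsWithStats(dark)
    gm=cv2.moments(g&hull,True); gp=np.array([gm['m10'],gm['m01']])/gm['m00']
    P=ray(c,ct,z)[:,:2]; r=cv2.minAreaRect((P*1000).astype('float32'))
    return r,ray(c,gp,z)[0],[(*ray(c,cen[k],z)[0,:2].round(4),int(s[k,4])) for k in range(1,n) if s[k,4]>20]
E
python3 - <<'E'
from h import *
c=cal("wrist"); im=cv2.imread("pics/wrist0.png")[:,:,::-1].copy()
print(headfit(c,im,(.56,-.016)))
B=stopfit(c,im); print(len(B),B.min(0),B.max(0))
for y in np.arange(-.12,.17,.04):
    q=B[abs(B[:,1]-y)<.004]; 
    if len(q): print("y",round(y,2),q[:,0].min().round(4),q[:,0].max().round(4))
for x in np.arange(.58,.7,.015):
    q=B[(abs(B[:,0]-x)<.004)&(B[:,1]>.1)]
    if len(q): print("x",round(x,3),q[:,1].min().round(4),q[:,1].max().round(4))
hsv=cv2.cvtColor(im,cv2.COLOR_RGB2HSV); m=cv2.inRange(hsv,(5,180,100),(18,255,255)); m[150:]=0
ys,xs=np.nonzero(m);P=ray(c,np.c_[xs,ys],.06); print("orange",P.min(0),P.max(0))
E
```

```text
(((558.7554321289062, -18.557235717773438), (90.67806243896484, 99.95556640625), 87.0147476196289), array([ 0.5583561 , -0.01897607,  0.056     ]), [(np.float64(0.5234), np.float64(0.015), 43), (np.float64(0.5974), np.float64(0.0112), 42), (np.float64(0.52), np.float64(-0.049), 35), (np.float64(0.5941), np.float64(-0.0529), 30)])
3456 [ 0.58011549 -0.13480903] [0.70914158 0.15323662]
y -0.12 0.6948 0.7073
y -0.08 0.6916 0.7038
y -0.04 0.6872 0.7003
y 0.0 0.6829 0.6957
y 0.04 0.6788 0.6924
y 0.08 0.6749 0.6881
y 0.12 0.6711 0.6838
x 0.58 0.1321 0.1443
x 0.595 0.1321 0.1463
x 0.61 0.1331 0.1483
x 0.625 0.1341 0.1493
x 0.64 0.1362 0.1503
x 0.655 0.1382 0.1523
x 0.67 0.1004 0.1532
x 0.685 0.1004 0.1462
orange [0.43950369 0.11887831 0.06      ] [0.52470647 0.178289   0.06      ]
```

```bash
cat >> h.py <<'E'
from scipy.spatial.transform import Rotation as Ro
C0=np.array([.669,.139]); A=.099
def W(xs,ys,z):
    return np.r_[C0+[np.cos(A)*xs-np.sin(A)*ys,np.sin(A)*xs+np.cos(A)*ys],z]
def S(p):
    d=np.asarray(p)[:2]-C0; return np.array([np.cos(A)*d[0]+np.sin(A)*d[1],-np.sin(A)*d[0]+np.cos(A)*d[1]])
Q=(Ro.from_euler('z',A)*Ro.from_rotvec([-np.pi/2**.5,-np.pi/2**.5,0])).as_rotvec()
def report(name):
    c,im=snap("wrist",name); return c,im
E
python3 - <<'E'
from h import *
c=cal("wrist"); print("C corner",ray(c,(163,144),0),ray(c,(127,144),.08))
env.close(20)
env.movep(W(-.212,-.153,.12),Q)
env.line_to(W(-.212,-.153,.015),vel=.12)
print(env.read_t(),env.read_wrist_force())
print(env.line_to(W(-.107,-.153,.015),vel=.04,f_stop=20),S(env.read_eef_pos()),env.read_wrist_force(),env.read_t())
env.line_to(W(-.15,-.153,.015),vel=.1)
env.line_to(W(-.15,-.153,.16),vel=.15)
c,im=report("wrist1"); print(env.read_t())
r,g,h=headfit(c,im,W(-.05,-.146,0)[:2]); print(r,S(np.array(r[0])/1000),S(g[0] if g.ndim>1 else g))
for p in h: print(S(p[:2]),p)
E
```

```text
C corner [[0.42220573 0.0375336  0.        ]] [[0.42909993 0.04334542 0.08      ]]
2.7333 [-0.43832279 -0.44974775 -0.68168468]
True [-0.12128786 -0.15318246] [-3.12174376 -1.06154054  7.57996983] 4.8333
6.425
((628.2965698242188, -1.7867813110351562), (104.12989807128906, 89.97077941894531), 8.991839408874512) [-0.05441926 -0.13607436] [-0.05164785 -0.13599507]
[-0.01694706 -0.10182356] (np.float64(0.6622), np.float64(0.036), 121)
[-0.09064651 -0.10626095] (np.float64(0.5893), np.float64(0.0243), 106)
[-0.01305347 -0.16582176] (np.float64(0.6724), np.float64(-0.0273), 99)
[-0.08704157 -0.17013   ] (np.float64(0.5992), np.float64(-0.0389), 85)
```

View pics/wrist1.png

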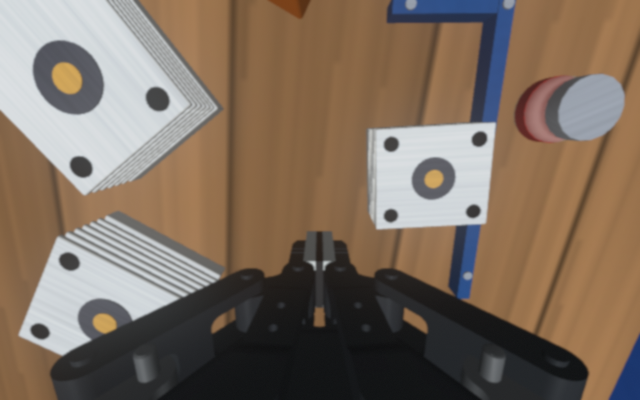

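The wrist view shows the head (434,178) with one corner against the long bar. It is turned about 0.06 rad too far counter-clockwise, and the neighbours are unmoved. I'll press on its left half to make it flush with the long bar, then push along +y.

Run:
```python
from h import *
env.line_to(W(-.15,-.108,.16),vel=.2)
env.line_to(W(-.15,-.108,.015),vel=.15)
print(env.line_to(W(-.105,-.108,.015),vel=.03,f_stop=25),S(env.read_eef_pos()),env.read_wrist_force(),env.read_t())
env.line_to(W(-.14,-.108,.015),vel=.1)
env.line_to(W(-.14,-.108,.09),vel=.2)
env.line_to(W(-.045,-.235,.09),vel=.2)
env.line_to(W(-.045,-.235,.015),vel=.15)
print(env.line_to(W(-.045,-.09,.015),vel=.05,f_stop=25),S(env.read_eef_pos()),env.read_wrist_force(),env.read_t())
env.line_to(W(-.045,-.15,.015),vel=.1)
env.line_to(W(-.06,-.15,.2),vel=.2)
c,im=report("wrist2"); print(env.read_t())
r,g,h=headfit(c,im,W(-.05,-.045,0)[:2]); print(r,S(np.array(r[0])/1000),S(g[0] if g.ndim>1 else g))
for p in h: print(S(p[:2]),p)
```

```text
True [-0.12327352 -0.10672809] [-2.24880712 -0.39944381  7.40385383] 8.95
True [-0.04571062 -0.09923703] [ 0.0115584  -1.98848964  0.33263275] 14.075
15.85
((625.3359985351562, 91.91654968261719), (104.28599548339844, 91.7895278930664), 5.416542053222656) [-0.04810385 -0.04253723] [-0.05002222 -0.04296225]
[-0.01316684 -0.01115322] (np.float64(0.657), np.float64(0.1266), 96)
[-0.08691907 -0.01106323] (np.float64(0.5836), np.float64(0.1194), 95)
[-0.0870652  -0.07526314] (np.float64(0.5898), np.float64(0.0555), 62)
[-0.01309418 -0.07517388] (np.float64(0.6634), np.float64(0.0629), 69)
```

View pics/wrist2.png

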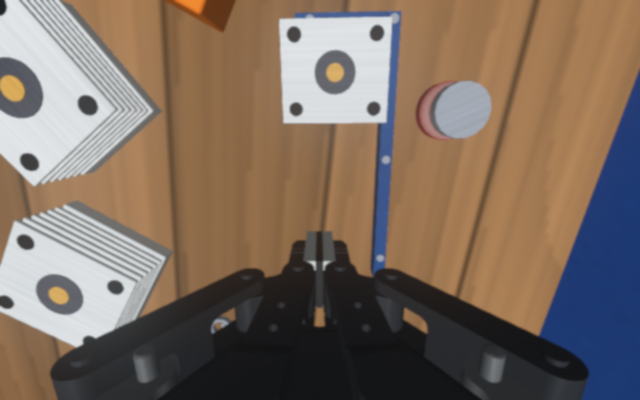

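The head (335,72) sits in the corner, with centre at (-50,-43) mm in stop coordinates and yaw about 0. One gentle seating press on each side will make sure, then I'll retreat and check.

Run:
```python
from h import *
env.line_to(W(-.145,-.06,.1),vel=.2)
env.line_to(W(-.145,-.06,.015),vel=.15)
print(env.line_to(W(-.105,-.06,.015),vel=.03,f_stop=20),S(env.read_eef_pos()),env.read_t())
env.line_to(W(-.145,-.06,.015),vel=.1)
env.line_to(W(-.145,-.06,.1),vel=.2)
env.line_to(W(-.05,-.14,.1),vel=.2)
env.line_to(W(-.05,-.14,.015),vel=.15)
print(env.line_to(W(-.05,-.09,.015),vel=.03,f_stop=20),S(env.read_eef_pos()),env.read_t())
env.line_to(W(-.05,-.15,.015),vel=.1)
env.line_to(W(-.06,-.15,.2),vel=.2)
c,im=report("wrist3"); print(env.read_t())
r,g,h=headfit(c,im,W(-.05,-.045,0)[:2]); H=np.array([S(p[:2]) for p in h]); print(H,H.mean(0))
a=snap("scene","s3")[1][120:320,180:500]; b=snap("side","d3")[1][150:350,180:500]
cv2.imwrite("pics/fin.png",cv2.resize(np.vstack([a,b]),(480,600),interpolation=cv2.INTER_CUBIC)[:,:,::-1])
```

```text
True [-0.12220567 -0.06015024] 18.4083
True [-0.05043605 -0.0999907 ] 22.2583
24.0417
[[-0.0126594  -0.01110313]
 [-0.08663042 -0.01119239]
 [-0.01258674 -0.07512379]
 [-0.08644837 -0.07512343]] [-0.04958124 -0.04313569]
```

View pics/fin.png

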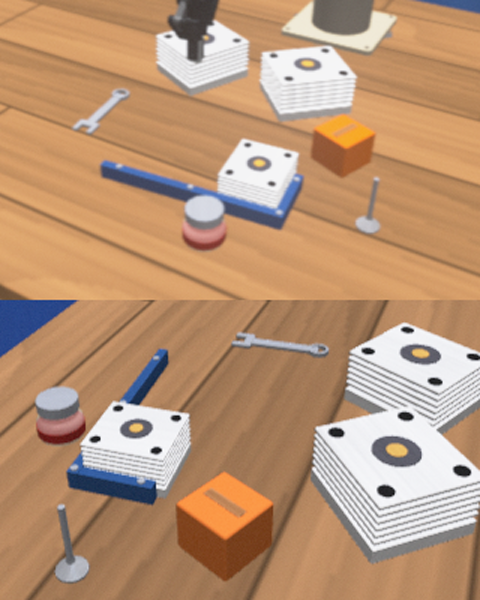

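Both views (head at crop (258,170) and (135,440)) show the head square in the corner against both bars, with the block, tin, valve and spanner where they were. The gripper is clear.

```bash
python3 -c "
from station import env
print(env.hand_in())"
```

```text
the job is handed in; nothing more can be done
None
```

The small cylinder head was pushed into the corner of the blue stop, and the last camera views show it square against both bars with the block, tin, valve and spanner where they were; I handed it in at about 24 s, and no verdict came back.

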